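Show the marked cam bearing cap to the inspection camera

ROBOT

A 6-joint arm with a two-finger parallel gripper is mounted at the origin on the work surface. World frame = base frame: x ahead of the robot, y to its left, z up, the work surface at z = 0. Lengths are in mm, angles in degrees, forces in N, time in s.
With the tool pointing down it reaches from about 300 to 850 mm from the base axis. Payload 4.2 kg.
Tool frame: the origin (TCP) lies midway between the tips of the shut fingers; the grasp point (between the pads) lies pinch_z behind it (pinch_z is the distance from the TCP to the grasp point, in mm); z points along the fingers, y is the line along which they close (so a half turn about z gives the same grasp; the last joint's range is limited). The gripper opens to 91 mm and grips with 3 to 60 N. Pads are 32 mm wide; open, the fingers measure 118 mm over their backs; the gripper's body (76 mm by 178 mm) begins 60 mm behind the grasp point.
Start: joints at [66.864, 18.312, 89.639, -0, 72.044, -1.146], TCP at [215.31, 533.183, 213.976] pointing down, gripper open.
Joint ranges: [-177.97, 177.97], [-48.28, 115.42], [12.27, 149.76], [-77.06, 257.06], [2.81, 150.46], [-146.56, 146.56]. Speed limits (degrees/s): [147.25, 147.25, 180, 180, 180, 180].

INTERFACE

Orientations are given as [roll, pitch, yaw] about the fixed x, y, z axes, in that order (R = Rz(yaw) Ry(pitch) Rx(roll)).
In Python, from workcell import state, grab_frame, job_done, masks_of, landmark_of, pinch_z gives the robot as it stands. The module is installed in compiled form; this text tells all that it offers.
- The arm moves only by the tool move_arm, never from a script. Its argument "plan" is a list of rows, each an object of numbers: "x", "y", "z": the shift along the tool's x, y, z in mm; "rx", "ry", "rz": the turn, a rotation vector about the tool's x, y, z in rad. A call has 1 to 10 rows; each row shifts and turns the commanded pose from where the row before left it, along the tool's axes as they then stand; what a row does not reach is not made up. A row lasts 1/10 s, in which the tool goes at most 50 mm and 8.59 degrees, less where a joint would pass 70% of its speed; a pose out of reach is approached as far as the arm can. A call is refused whole if a number of a shift passes 50 or a number of a turn 0.15, either way. A call with a gripper value outside its range is refused whole. "grip" is the opening, from 0 (shut) to 1 (fully open), set as the call begins (left out, the last holds). The fingers move at their own pace and stop on an object; "squeeze" is the grip in N (left out, the last holds). Time passes only in rows, so rows that do not move let the fingers close. It gives the time, the measured TCP pose, the force, the opening and the grip force at its end, in the units of the state.
- state(): the state, without advancing time (a new reading comes with each control period).
- grab_frame(name): name is "side" or "top"; returns a dict with "img" (480x640x3 uint8, red, green, blue), "z_map" (480x640 float32, mm along the optical axis (not along the pixel's ray), 0 where there is no reading), "fx", "fy", "cx", "cy" (pixels), "rvec" (rotation vector, rad) and "tvec" (3), from world to camera coordinates, as OpenCV has them. Camera axes: x right, y down, z forward; pixel columns grow to the right and rows downward; lengths in mm; the calibration is good to about 2 mm. A picture is of the moment at which its call begins.
- job_done(): hands the job in; it is judged then, once.
Trained networks look in the newest picture that a camera, given by its name, has taken for a name from the list of things; names that differ only in an ending like _2 or _b are one class to them, and where a whole thing is asked for, a point or a joint stands for the part that bears it (a point fixed in the world has none). Each returns a list of dicts, best first, with "p" (0 to 1); they miss things now and then, are a little off and sometimes report something else, mostly with a low value. They report only what shows in the picture. A call takes as long as a camera call. They do not tell look-alikes from the thing itself.
- masks_of(camera, label): "pixels" (480x640 bool, what is visible of it) and "box" ([centre column, centre row, width, height] in pixels, round what is visible of it).
- landmark_of(camera, label): "point" ([column, row] in pixels: a listed point, or the origin of a listed thing).
The state is a dict: "time_s": time; "qpos": joint angles; "qvel": joint speeds; "effort": joint torques, N m; "ee_pos": TCP position; "ee_rot": TCP orientation; "force": force on the tool from outside, world axes, zero at the start; "torque": the same for the moment, N m; "gripper_width": finger opening in mm; "gripper_force": force on a finger pad.
Only numpy, scipy, OpenCV 4.12 (cv2) and the standard library are available. Lean on these libraries where they do the work, as an engineer would, in place of code of your own. Each camera call takes 0.05 s, during which the arm holds its last target. There are 200 camera calls.

TASK

Uncover the inspection camera by drawing its sprung red dust shutter sideways by the tab, all the way to its stop. Then lift the cam bearing cap with the yellow paint mark off its two studs on the cylinder head, and hold it still in the air in front of the lens: right way up and level, bore axis pointing straight at the lens, the middle of its underside at the height of the lens centre and 110 mm out from the glass (over the cross on the stand's foot). Finish while the gripper is still holding it there, and leave the other caps and the loose things on the bench where they are.

Things in the scene. Friction and masses are not known exactly. Their poses are not given: they have to be found in the camera images.
- cap_yellow: aluminium bearing cap with yellow paint on top and upper faces; arch 88 mm long (x), 24 thick (y, the axis of its 14 mm radius half-bore), 38 tall, 0.1 to 0.2 kg. Origin: middle of the flat underside, on the bore axis; z up. Two 12 mm high ears with 11 mm holes at x = +-32 mm sit over 8 mm studs that rise 28 mm above the seat. On any one of the three seats.
- cap_top (a point): middle of the top of the yellow cap's crown, 38 mm above its underside; axes as the cap's. The crown, a block 28 mm long (x) and 24 mm thick (y) reaching 17 mm down from here, is the place to grip it, across the 24 mm.
- cap_plain1: a like bearing cap without paint, on another seat of the cylinder head; same frame. To be left alone.
- cap_plain2: a like bearing cap without paint, on another seat of the cylinder head; same frame. To be left alone.
- head: aluminium cylinder head, fixed, 150 x 300 mm (x, y), side walls 65 mm high; origin at the centre of its underside. Three cap seats 78 mm above the bench on its long (y) centre line, 100 mm apart, the middle one at its centre; the cap bores run along its y.
- camera: blue inspection camera on a steel post, fixed, body 75 x 64 x 60 mm behind the lens, highest fixed part 38 mm above the lens axis. Origin at the centre of the lens glass (its front); the lens looks level along the camera's -x, z up. Lens height differs from run to run, 165 to 200 mm above the bench.
- focus (a point): the point where the middle of the cap's underside is to be held: on the lens axis, 110 mm in front of the glass, at lens height; axes as the camera's. It lies straight above the black cross on the white disc on the stand's grey foot plate (foot 290 x 120 mm, 12 mm thick).
- shutter (a joint): travel of the red dust shutter, m: about 0 covers the lens, 0.055 is its stop. It slides along the camera's +y (level, square to the lens axis). A light spring pulls it back (0 to 1.4 N) and drag of about 3.5 N holds it wherever it is left, so pulling it takes 4 to 5 N.
- shutter_tab (a point): middle of the top of the shutter's upright red tab, 14 mm wide along the camera's y, 16 mm along its x, 64 mm above the lens axis and standing free above the rails for its upper 26 mm; moves with the shutter. Axes as the camera's.
- wrench: steel wrench about 200 mm long lying on the bench; bystander, origin about its middle on the underside.
- screwdriver: screwdriver with red handle, about 200 mm, lying on the bench; bystander.
- piston: small aluminium piston, 60 mm diameter, 52 mm high, standing on the bench; bystander, origin at the centre of its underside.
- socket: steel spark-plug socket, 26 mm diameter, 60 mm high, standing; bystander, origin at the centre of its underside.
- oil_can: green can, 66 mm diameter, 140 mm high; bystander, origin at the centre of its underside.
Things that resemble listed ones, but are neither listed nor needed, are in the scene too. Leave any black or purple look-alike of the cap_yellow alone.

How it is judged:
By the outcome, as a careful person would: the job done as asked, in the order asked, and still so for the second after the job is handed in, while the arm keeps its last pose, push and grip.
It also fails if it takes over 54 s, if anything falls off the work surface, if the arm or the gripper's body presses on something with over 40 N, if the wrist force passes 120 N, or if a joint passes its speed limit or range.

## Working session

There is one attempt and no reset: what is moved stays moved. The work goes in short steps, Python scripts to look and compute and a tool call to move; the robot and the scene stay as the last step left them, time stands still between calls to the robot, and variables do not carry over. Pictures are saved under pics/ and viewed, at most 10 in all, crops included, and the job is handed in when it is done.

Besides the shell and the picture viewer there is one more tool, called after "Request:" as a command line: name --argument value ..., lists and objects as JSON in quotes. move_arm: Moves the arm, as the interface text tells. Its arguments: {"type":"object","properties":{"plan":{"type":"array","items":{"type":"object","properties":{"x":{"type":"number"},"y":{"type":"number"},"z":{"type":"number"},"rx":{"type":"number"},"ry":{"type":"number"},"rz":{"type":"number"}}}},"grip":{"type":"number"},"squeeze":{"type":"number"}},"required":["plan"]}

```bash
mkdir -p pics; cat > h.py <<'E'
import numpy as np, cv2
from workcell import *
def world(f,u,v,z=None):
    R=cv2.Rodrigues(np.array(f["rvec"],float))[0]; t=np.array(f["tvec"],float).ravel()
    u=np.asarray(u,float);v=np.asarray(v,float)
    d=np.stack([(u-f["cx"])/f["fx"],(v-f["cy"])/f["fy"],np.ones_like(u)],-1)
    if z is None: return d
    return (d*np.asarray(z)[...,None]-t)@R
def ray(f,p):
    R=cv2.Rodrigues(np.array(f["rvec"],float))[0]; t=np.array(f["tvec"],float).ravel()
    d=np.array([(p[0]-f["cx"])/f["fx"],(p[1]-f["cy"])/f["fy"],1.])
    return -R.T@t, R.T@d/np.linalg.norm(d)
def tri(r1,r2):
    (a,d),(b,e)=r1,r2
    s=np.linalg.lstsq(np.stack([d,-e],1),b-a,rcond=None)[0]
    p,q=a+s[0]*d,b+s[1]*e
    return (p+q)/2,np.linalg.norm(p-q)
def cloud(f):
    v,u=np.mgrid[:480,:640]
    return world(f,u,v,f["z_map"])
E
python3 - <<'E'
from h import *
np.set_printoptions(precision=1,suppress=True)
F={}
for c in("side","top"):
    f=F[c]=grab_frame(c); cv2.imwrite(f"pics/{c}0.png",f["img"][:,:,::-1])
    print(c,ray(f,(320,240)),f["fx"])
L={}
for n in["cap_yellow","cap_top","cap_plain1","head","camera","focus","shutter_tab","wrench","screwdriver","piston","socket","oil_can"]:
    for c in F:
        L[n,c]=landmark_of(c,n)
        print(n,c,[(np.round(d["point"],1).tolist(),round(d["p"],2)) for d in L[n,c][:4]])
    if L[n,"side"] and L[n,"top"]: print("   ",tri(*[ray(F[c],L[n,c][0]["point"]) for c in F]))
import pickle;pickle.dump(F,open("F.pkl","wb"))
print(pinch_z() if callable(pinch_z) else pinch_z, state())
E
```

```text
side (array([-113.5, -849.6, 1073.9]), array([ 0.5,  0.6, -0.6])) 594.4005943998084
top (array([ 424.9,    5.3, 1511.5]), array([ 0.1, -0. , -1. ])) 533.6817826522132
cap_yellow side [([441.3, 361.3], 0.94), ([289.8, 399.1], 0.87), ([335.5, 307.7], 0.81), ([268.8, 354.8], 0.64)]
cap_yellow top [([459.9, 270.9], 0.8), ([375.1, 258.8], 0.73), ([441.9, 210.2], 0.66), ([410.7, 329.6], 0.56)]
    (array([ 511.7, -404.4,  134.5]), np.float64(98.63964857828002))
cap_top side [([446.5, 346.0], 0.92), ([270.8, 347.3], 0.9), ([286.2, 392.5], 0.9), ([336.1, 297.7], 0.6)]
cap_top top [([375.1, 256.3], 0.76), ([409.2, 331.6], 0.68), ([459.7, 272.9], 0.63), ([447.8, 207.7], 0.6)]
    (array([ 604.5, -261. ,   -4.8]), np.float64(248.455132306373))
cap_plain1 side [([305.1, 280.1], 0.61), ([364.1, 334.4], 0.59), ([338.4, 233.5], 0.21)]
cap_plain1 top [([337.1, 259.3], 0.86), ([411.2, 256.0], 0.74), ([374.3, 258.4], 0.36)]
    (array([509. , -51.8,  85.3]), np.float64(3.847520198147593))
head side [([335.1, 330.7], 0.81)]
head top [([373.0, 262.8], 0.66)]
    (array([ 508.6, -160.3,    3.9]), np.floa
[... 930 characters left out ...]
.8, 259.1], 0.69), ([463.6, 420.9], 0.67), ([281.0, 203.1], 0.44)]
socket top [([203.0, 195.6], 0.56)]
    (array([575.4, 349.5,  75.7]), np.float64(233.76043011011578))
oil_can side [([196.2, 200.4], 0.62)]
oil_can top [([147.2, 263.3], 0.82)]
    (array([504.6, 479.7,   2.8]), np.float64(4.335447972451334))
18.8 {'time_s': 1.3, 'qpos': array([66.9, 18.3, 89.6, -0. , 72. , -1.1]), 'qvel': array([-0.1,  0. ,  0. , -0.1, -0. ,  0.1]), 'effort': array([ -0. , -41.2, -23.2,   0.1,   0. ,   0. ]), 'ee_pos': array([215.3, 533.2, 214. ]), 'ee_rot': array([180.,   0., 158.]), 'force': array([0.1, 0.9, 0.2]), 'torque': array([-0.,  0.,  0.]), 'gripper_force': 0.0, 'gripper_width': 90.73856002913062}
```

View pics/side0.png

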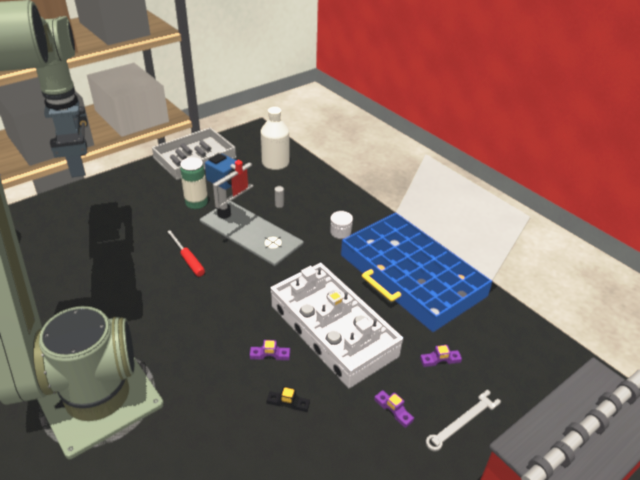

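View pics/top0.png

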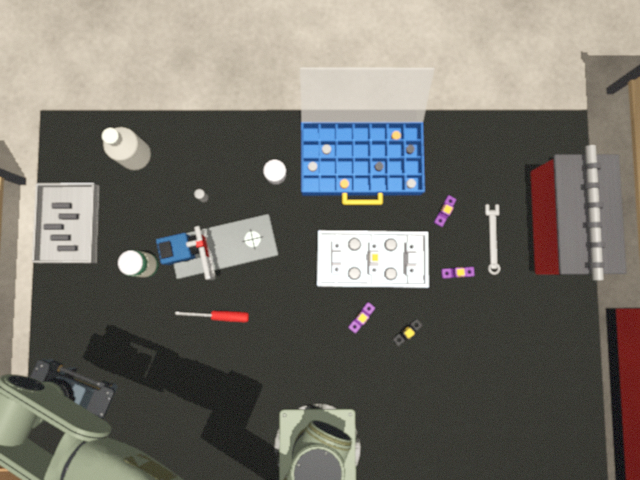

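The yellow cap sits on the middle seat: side (336,298), top (375,258). The camera and red shutter are at side (235,180) and top (200,245), and the foot disc is at top (253,239). Next I'll measure these with the depth map.

```bash
cat > m.py <<'E'
from h import *
import pickle
np.set_printoptions(precision=1,suppress=True)
def yaw(P):
    (c,s,a)=cv2.minAreaRect(P[:,:2].astype(np.float32)); return np.round(c,1),np.round(s,1),round(a,2)
def cols(f):
    h=cv2.cvtColor(f["img"],cv2.COLOR_RGB2HSV).astype(int); return h[...,0],h[...,1],h[...,2]
if __name__=="__main__":
    F=pickle.load(open("F.pkl","rb"))
    for c in F:
        f=F[c]; P=cloud(f); H,S,V=cols(f); X,Y,Z=P[...,0],P[...,1],P[...,2]; ok=f["z_map"]>0
        print("==",c)
        near=ok&(X>400)&(X<700)&(Y>100)&(Y<420)
        foot=near&(Z>6)&(Z<18)
        print("foot",foot.sum(),yaw(P[foot]),np.median(Z[foot]))
        d=foot&(S<40)&(V>190); print("disc",d.sum(),yaw(P[d]))
        r=near&((H<8)|(H>172))&(S>140)&(V>90)&(Z>100)
        print("red",r.sum(),P[r].min(0),P[r].max(0),"top",np.sort(Z[r])[-8:])
        t=r&(Z>Z[r].max()-6); print(" tabtop",t.sum(),P[t].mean(0),yaw(P[t]))
        b=near&(H>95)&(H<125)&(S>100)&(Z>100); print("blue",b.sum(),P[b].min(0),P[b].max(0))
        bt=b&(Z>np.percentile(Z[b],90)-6); print(" bluetop",bt.sum(),yaw(P[bt]),np.median(Z[bt]))
        hd=ok&(X>400)&(X<620)&(Y>-340)&(Y<20)&(Z>55)&(Z<73); print("wall",hd.sum(),yaw(P[hd]))
        hc=ok&(X>400)&(X<620)&(Y>-340)&(Y<20)&(Z>105)
        n,l,s,cc=cv2.connectedComponentsWithStats(hc.astype(np.uint8))
        for i in range(1,n):
            q=P[l==i]
            if len(q)>5: print(" crown",len(q),cc[i],q.mean(0),yaw(q),np.percentile(q[:,2],[50,95]))
        yl=ok&(X>400)&(X<620)&(Y>-340)&(Y<20)&(H>18)&(H<35)&(S>90)&(Z>60); print("yellow",yl.sum(),P[yl].mean(0),P[yl].min(0),P[yl].max(0))
E
python3 m.py
python3 - <<'E'
from h import *
import pickle
F=pickle.load(open("F.pkl","rb"))
a=cv2.resize(F["top"]["img"][200:300,150:290],None,fx=4,fy=4,interpolation=2)
b=cv2.resize(F["side"]["img"][140:270,180:310],None,fx=4,fy=4,interpolation=2)
c=np.zeros((520,780,3),np.uint8);c[:400,:]=0
a=cv2.resize(F["top"]["img"][200:300,150:290],(390,279));c[:279,:390]=a;c[:390,390:]=cv2.resize(F["side"]["img"][140:270,180:310],(390,390))
cv2.imwrite("pics/crop0.png",c[:400,:,::-1])
E
```

```text
== side
foot 2773 (array([552. , 263.7]), array([291.3, 312.3]), 1.75) 11.525262622675607
disc 176 (array([572.7, 180. ]), array([54.6, 46.7]), 23.91)
red 344 [512.1 267.3 137.2] [567.9 293.  235.2] top [232.1 232.3 232.5 233.  233.4 234.5 235.1 235.2]
 tabtop 18 [538.4 277.9 232.2] (array([538.8, 279.2]), array([15.1, 11.8]), 19.68)
blue 500 [491.5 301.4 138.1] [564.8 380.1 203.1]
 bluetop 237 (array([530.4, 347.5]), array([66.7, 74.9]), 9.9) 197.19656140714505
wall 2533 (array([ 511.6, -153.1]), array([307. , 154.8]), 88.93)
 crown 126 [308.  272.1] [511.2 -56.5 113.6] (array([512.1, -54.1]), array([29.6, 29.6]), 89.6) [114.1 117.8]
 crown 143 [334.4 297.2] [ 508.9 -156.6  114. ] (array([ 510.7, -155.3]), array([29.7, 28.7]), 0.96) [114.6 118.8]
 crown 6 [323.5 304.5] [ 479.8 -154.4  106.9] (array([ 480.1, -154.3]), array([7.2, 3.4]), 88.97) [106.6 108.7]
 crown 159 [363.7 324.6] [ 508.1 -256.2  113.5] (array([ 509.7, -254.2]), array([28.5, 30. ]), 83.39) [114.1 117.8]
 crown 6 [375.  319.7] [ 542.3 -255.6  105.8] (array([ 541.3, -255.2]), array([5.6, 6.5]), 47.8) [105.5 106.9]
yel
[... 328 characters left out ...]
]
 tabtop 11 [541.7 282.4 233.6] (array([541.4, 282.6]), array([10. , 11.1]), 16.15)
blue 647 [496.1 311.2 148.4] [571.  398.3 209.8]
 bluetop 449 (array([533.6, 354.5]), array([63.2, 74.9]), 13.39) 197.96000964215142
wall 1427 (array([ 515. , -152.3]), array([301.4, 150.5]), 89.0)
 crown 90 [337.1 256.6] [515.9 -51.7 115.1] (array([515.2, -51.5]), array([21.4, 26.3]), 89.05) [115.2 119. ]
 crown 99 [374.9 257.1] [ 514.3 -151.   115.3] (array([ 514.3, -150.6]), array([23.1, 27. ]), 88.79) [115.5 119.9]
 crown 96 [412.7 257.6] [ 512.6 -250.5  114.3] (array([ 512.8, -250.7]), array([24.1, 23.7]), 0.42) [114.5 119.7]
yellow 32 [ 514.2 -150.7  115.6] [ 506.3 -156.8  110.6] [ 522.4 -145.6  119.9]
```

View pics/crop0.png

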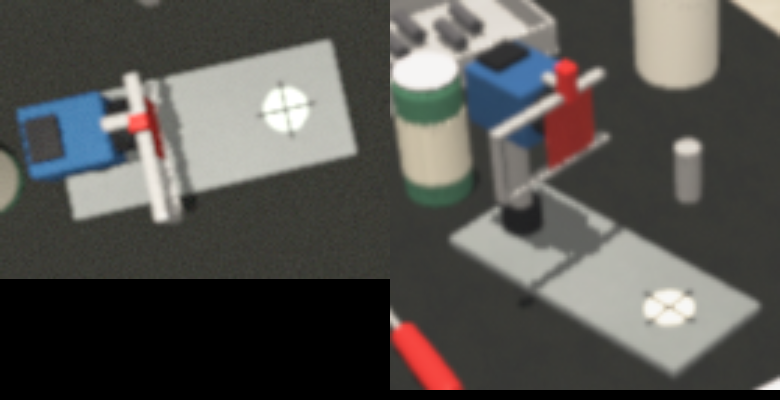

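The crop shows the tab at the closed end of the rails. The rails run towards the robot, and the cross is in line with the lens. I'll average the depth and work out the first move.

```bash
cat >> h.py <<'E'
from scipy.spatial.transform import Rotation as Ro
def avg(c,n=4):
    fs=[grab_frame(c) for _ in range(n)]; f=dict(fs[0])
    z=np.stack([g["z_map"] for g in fs]); z[z==0]=np.nan
    f["z_map"]=np.nan_to_num(np.nanmedian(z,0)); return f
def togo(p,yaw):
    "shift in CURRENT tool axes and after-turn axes; rz in rad"
    s=state(); R0=Ro.from_euler("xyz",s["ee_rot"],degrees=True); R1=Ro.from_euler("xyz",[180,0,yaw],degrees=True)
    d=np.array(p)-s["ee_pos"]
    print("t",round(s["time_s"],2),"pos",np.round(s["ee_pos"],1),"rot",np.round(s["ee_rot"],2),"F",np.round(s["force"],1),"w",round(s["gripper_width"],1),
     "\n shift before turn",np.round(R0.inv().apply(d),1),"shift after turn",np.round(R1.inv().apply(d),1),"rotvec",np.round((R0.inv()*R1).as_rotvec(),3))
E
python3 - <<'E'
from m import *
F={c:avg(c) for c in("side","top")}; pickle.dump(F,open("F2.pkl","wb"))
for c in F:
    f=F[c]; P=cloud(f); H,S,V=cols(f); X,Y,Z=P[...,0],P[...,1],P[...,2]; ok=f["z_map"]>0
    near=ok&(X>400)&(X<700)&(Y>100)&(Y<420)
    r=near&((H<8)|(H>172))&(S>120)&(V>80)&(Z>200)
    print(c,"tab n",r.sum(),"z",np.sort(Z[r]).round(1)[::-1][:40]); t=r&(Z>np.sort(Z[r])[-12]-4); print(P[t].mean(0),yaw(P[t]))
    v,u=np.nonzero(r); print(" px",u.min(),u.max(),v.min(),v.max())
    d=near&(Z>5)&(Z<20)&(S<60)&(V>200)&(np.hypot(X-573,Y-180)<40); print("disc",d.sum(),P[d].mean(0),yaw(P[d]))
    foot=near&(Z>6)&(Z<18)&(S<60)&(V>100)&(Y<330); n,l,s,cc=cv2.connectedComponentsWithStats(foot.astype(np.uint8)); k=1+s[1:,4].argmax(); print("foot",yaw(P[l==k]))
    b=near&(H>95)&(H<125)&(S>100)&(Z>150); bt=b&(abs(Z-np.percentile(Z[b],80))<5); print("bluetop",yaw(P[bt]),np.median(Z[bt]))
    w=near&(Z>195)&(S<60)&(V>120)&(Y<310)&(Y>250); print("rail",w.sum(),yaw(P[w]),np.percentile(Z[w],[20,50,80]))
togo([541,282,300],103.4)
E
```

```text
side tab n 78 z [232.9 232.4 232.1 231.7 231.5 231.4 231.3 231.2 231.1 231.1 231.1 230.7
 230.6 230.6 230.3 229.6 229.6 229.1 228.9 228.7 227.4 226.7 226.7 226.5
 226.4 226.4 226.3 225.8 225.5 225.4 225.3 222.8 222.8 222.3 221.9 221.8
 221.7 221.1 220.6 220.3]
[539.5 280.1 230.5] (array([538.9, 282.8]), array([12.8, 17. ]), 9.63)
 px 235 242 160 173
disc 166 [571.7 179.8  11.9] (array([572.4, 180.1]), array([46.1, 47.5]), 14.29)
foot (array([559.3, 232. ]), array([123.7, 228.9]), 13.27)
bluetop (array([529.8, 350. ]), array([61.9, 69. ]), 18.34) 197.08234368332288
rail 145 (array([518.6, 288.5]), array([132.7,  31.8]), 13.59) [201.3 202.7 203.7]
top tab n 48 z [234.3 234.  233.6 232.7 232.3 232.1 232.  231.9 231.7 231.6 231.5 231.5
 231.4 231.2 231.1 231.1 231.  230.8 230.4 230.2 230.2 229.9 229.9 229.8
 229.7 229.1 228.8 228.7 228.6 228.5 228.5 227.6 227.6 227.1 224.  223.
 220.3 219.6 216.5 216.2]
[541.6 283.  230.7] (array([542. , 283.4]), array([11.3, 15.5]), 18.4)
 px 197 205 240 246
disc 237 [573.8 183.2  12. ] (array([574.5, 183.6]), array([46.8, 48.7]), 10.99)
foot (array([566.9, 214.1]), array([120.1, 185.5]), 12.99)
bluetop (array([534.1, 354.8]), array([64. , 73.9]), 12.76) 197.2285333187845
rail 224 (array([520.9, 289.8]), array([130.5,  26.4]), 13.17) [201.6 203.1 204.3]
t 1.7 pos [215.3 533.2 214. ] rot [180.   0. 158.] F [-0.6  0.9 -0. ] w 91.4 
 shift before turn [-396. -111.  -86.] shift after turn [-319.8  258.6  -86. ] rotvec [ 0. -0.  1.]h.py:25: RuntimeWarning: All-NaN slice encountered
  f["z_map"]=np.nan_to_num(np.nanmedian(z,0)); return f
```

Request:
move_arm --plan '[{"z":-43},{"z":-43},{"rz":0.137},{"rz":0.137},{"rz":0.137},{"rz":0.137},{"rz":0.137},{"rz":0.137},{"rz":0.134}]' --grip 0.6

```text
schema error: expected keys x, y, z, rx, ry, rz
```

Request:
move_arm --plan '[{"x":-32,"y":25.9},{"x":-32,"y":25.9},{"x":-32,"y":25.9},{"x":-32,"y":25.9},{"x":-32,"y":25.9},{"x":-32,"y":25.9},{"x":-32,"y":25.9},{"x":-32,"y":25.9},{"x":-32,"y":25.9},{"x":-32,"y":25.5}]'

```text
schema error: expected keys x, y, z, rx, ry, rz
```

```bash
python3 - <<'E'
from h import *
np.set_printoptions(precision=3,suppress=True)
togo([540.5,281.7,212],103.2)
E
```

```text
t 1.7 pos [215.3 533.2 214. ] rot [179.99   0.   158.01] F [-0.6  0.9 -0. ] w 91.4 
 shift before turn [-395.7 -111.4    2. ] shift after turn [-319.1  259.2    2. ] rotvec [ 0.    -0.     0.957]
```

Request:
move_arm --plan '[{"x":0,"y":0,"z":-43,"rx":0,"ry":0,"rz":0},{"x":0,"y":0,"z":-43,"rx":0,"ry":0,"rz":0},{"x":0,"y":0,"z":0,"rx":0,"ry":0,"rz":0.137},{"x":0,"y":0,"z":0,"rx":0,"ry":0,"rz":0.137},{"x":0,"y":0,"z":0,"rx":0,"ry":0,"rz":0.137},{"x":0,"y":0,"z":0,"rx":0,"ry":0,"rz":0.137},{"x":0,"y":0,"z":0,"rx":0,"ry":0,"rz":0.137},{"x":0,"y":0,"z":0,"rx":0,"ry":0,"rz":0.137},{"x":0,"y":0,"z":0,"rx":0,"ry":0,"rz":0.135}]' --grip 0.6

```text
time_s: 2.6
ee_pos: [215.3, 533.1, 300.0]
ee_rot: [-180.0, -0.0, 102.9]
force: [0.1, 0.4, 0.5]
gripper_width: 54.6
gripper_force: 0.0
```

Request:
move_arm --plan '[{"x":-32,"y":26,"z":0,"rx":0,"ry":0,"rz":0},{"x":-32,"y":26,"z":0,"rx":0,"ry":0,"rz":0},{"x":-32,"y":26,"z":0,"rx":0,"ry":0,"rz":0},{"x":-32,"y":26,"z":0,"rx":0,"ry":0,"rz":0},{"x":-32,"y":26,"z":0,"rx":0,"ry":0,"rz":0},{"x":-32,"y":26,"z":0,"rx":0,"ry":0,"rz":0},{"x":-32,"y":26,"z":0,"rx":0,"ry":0,"rz":0},{"x":-32,"y":26,"z":0,"rx":0,"ry":0,"rz":0},{"x":-32,"y":26,"z":0,"rx":0,"ry":0,"rz":0},{"x":-31,"y":25,"z":0,"rx":0,"ry":0,"rz":0}]'

```text
time_s: 3.6
ee_pos: [541.5, 280.3, 300.0]
ee_rot: [180.0, -0.0, 103.2]
force: [-0.3, 0.9, 0.0]
gripper_width: 54.9
gripper_force: 0.0
```

```bash
python3 - <<'E'
from h import *
np.set_printoptions(precision=3,suppress=True)
togo([540.5,281.7,212],103.2)
E
```

```text
t 3.6 pos [541.5 280.3 300. ] rot [179.98  -0.01 103.16] F [-0.3  0.9  0. ] w 54.9 
 shift before turn [ 1.5 -0.7 88. ] shift after turn [ 1.5 -0.6 88. ] rotvec [ 0.    -0.    -0.001]
```

Request:
move_arm --plan '[{"x":1.5,"y":-0.6,"z":30,"rx":0,"ry":0,"rz":0},{"x":0,"y":0,"z":30,"rx":0,"ry":0,"rz":0},{"x":0,"y":0,"z":15,"rx":0,"ry":0,"rz":0},{"x":0,"y":0,"z":8,"rx":0,"ry":0,"rz":0},{"x":0,"y":0,"z":4,"rx":0,"ry":0,"rz":0},{"x":0,"y":0,"z":0,"rx":0,"ry":0,"rz":0}]'

```text
time_s: 4.2
ee_pos: [539.4, 283.2, 213.2]
ee_rot: [180.0, -0.0, 103.2]
force: [-0.1, 0.8, 1.0]
gripper_width: 55.0
gripper_force: 0.0
```

Request:
move_arm --plan '[{"x":0,"y":0,"z":0,"rx":0,"ry":0,"rz":0},{"x":0,"y":0,"z":0,"rx":0,"ry":0,"rz":0},{"x":0,"y":0,"z":0,"rx":0,"ry":0,"rz":0},{"x":0,"y":0,"z":0,"rx":0,"ry":0,"rz":0},{"x":0,"y":0,"z":0,"rx":0,"ry":0,"rz":0},{"x":0,"y":0,"z":0,"rx":0,"ry":0,"rz":0},{"x":0,"y":0,"z":0,"rx":0,"ry":0,"rz":0},{"x":0,"y":0,"z":0,"rx":0,"ry":0,"rz":0}]' --grip 0 --squeeze 15

```text
time_s: 5.0
ee_pos: [540.1, 283.2, 213.2]
ee_rot: [179.9, -0.0, 103.2]
force: [3.0, 1.1, -0.6]
gripper_width: 13.8
gripper_force: 15.0
```

Request:
move_arm --plan '[{"x":0,"y":-5,"z":0,"rx":0,"ry":0,"rz":0},{"x":0,"y":-6,"z":0,"rx":0,"ry":0,"rz":0},{"x":0,"y":-6,"z":0,"rx":0,"ry":0,"rz":0},{"x":0,"y":-6,"z":0,"rx":0,"ry":0,"rz":0},{"x":0,"y":-6,"z":0,"rx":0,"ry":0,"rz":0},{"x":0,"y":-6,"z":0,"rx":0,"ry":0,"rz":0},{"x":0,"y":-5,"z":0,"rx":0,"ry":0,"rz":0}]'

```text
time_s: 5.7
ee_pos: [500.0, 273.9, 213.2]
ee_rot: [180.0, -0.0, 103.2]
force: [5.3, 1.5, -0.3]
gripper_width: 13.6
gripper_force: 15.0
```

Request:
move_arm --plan '[{"x":0,"y":-3,"z":0,"rx":0,"ry":0,"rz":0},{"x":0,"y":-3,"z":0,"rx":0,"ry":0,"rz":0},{"x":0,"y":0,"z":0,"rx":0,"ry":0,"rz":0}]'

```text
time_s: 6.0
ee_pos: [495.6, 272.9, 213.2]
ee_rot: [179.8, -0.0, 103.2]
force: [7.9, 3.0, -0.0]
gripper_width: 13.8
gripper_force: 15.0
```

Request:
move_arm --plan '[{"x":0,"y":-2,"z":0,"rx":0,"ry":0,"rz":0},{"x":0,"y":-2,"z":0,"rx":0,"ry":0,"rz":0},{"x":0,"y":0,"z":0,"rx":0,"ry":0,"rz":0}]'

```text
time_s: 6.3
ee_pos: [495.4, 272.9, 213.2]
ee_rot: [179.3, -0.0, 103.2]
force: [16.2, 4.2, -5.9]
gripper_width: 13.9
gripper_force: 15.0
```

Request:
move_arm --plan '[{"x":0,"y":3,"z":0,"rx":0,"ry":0,"rz":0},{"x":0,"y":0,"z":0,"rx":0,"ry":0,"rz":0}]'

```text
time_s: 6.5
ee_pos: [495.6, 272.9, 213.2]
ee_rot: [179.8, -0.0, 103.2]
force: [8.7, 3.0, -0.5]
gripper_width: 13.7
gripper_force: 15.0
```

Request:
move_arm --plan '[{"x":0,"y":0,"z":0,"rx":0,"ry":0,"rz":0},{"x":0,"y":0,"z":0,"rx":0,"ry":0,"rz":0},{"x":0,"y":0,"z":0,"rx":0,"ry":0,"rz":0},{"x":0,"y":0,"z":0,"rx":0,"ry":0,"rz":0},{"x":0,"y":0,"z":-30,"rx":0,"ry":0,"rz":0},{"x":0,"y":0,"z":-45,"rx":0,"ry":0,"rz":0}]' --grip 0.5

```text
time_s: 7.1
ee_pos: [491.5, 271.2, 285.8]
ee_rot: [-179.5, 0.1, 103.2]
force: [1.5, 0.6, -0.8]
gripper_width: 45.3
gripper_force: 0.0
```

```bash
python3 - <<'E'
from h import *
np.set_printoptions(precision=3,suppress=True)
togo([513.3,-152.3,230],179.05)
E
```

```text
t 7.1 pos [491.5 271.2 285.8] rot [-179.52    0.12  103.18] F [ 1.5  0.6 -0.8] w 45.3 
 shift before turn [-417.2  -74.8   57.3] shift after turn [ -28.9 -423.1   55.8] rotvec [-0.009 -0.004 -1.324]
```

Request:
move_arm --plan '[{"x":0,"y":0,"z":0,"rx":0,"ry":0,"rz":-0.147},{"x":0,"y":0,"z":0,"rx":0,"ry":0,"rz":-0.147},{"x":0,"y":0,"z":0,"rx":0,"ry":0,"rz":-0.147},{"x":0,"y":0,"z":0,"rx":0,"ry":0,"rz":-0.147},{"x":0,"y":0,"z":0,"rx":0,"ry":0,"rz":-0.147},{"x":0,"y":0,"z":0,"rx":0,"ry":0,"rz":-0.147},{"x":0,"y":0,"z":0,"rx":0,"ry":0,"rz":-0.147},{"x":0,"y":0,"z":0,"rx":0,"ry":0,"rz":-0.147},{"x":0,"y":0,"z":0,"rx":0,"ry":0,"rz":-0.147}]'

```text
time_s: 8.0
ee_pos: [492.8, 272.0, 287.7]
ee_rot: [-180.0, -0.1, 179.3]
force: [-0.7, 0.5, 0.3]
gripper_width: 45.5
gripper_force: 0.0
```

Request:
move_arm --plan '[{"x":-3,"y":-42,"z":0,"rx":0,"ry":0,"rz":0},{"x":-3,"y":-42,"z":0,"rx":0,"ry":0,"rz":0},{"x":-3,"y":-42,"z":0,"rx":0,"ry":0,"rz":0},{"x":-3,"y":-42,"z":0,"rx":0,"ry":0,"rz":0},{"x":-3,"y":-42,"z":0,"rx":0,"ry":0,"rz":0},{"x":-3,"y":-42,"z":0,"rx":0,"ry":0,"rz":0},{"x":-3,"y":-42,"z":0,"rx":0,"ry":0,"rz":0},{"x":-3,"y":-42,"z":0,"rx":0,"ry":0,"rz":0},{"x":-3,"y":-42,"z":0,"rx":0,"ry":0,"rz":0},{"x":-2,"y":-45,"z":0,"rx":0,"ry":0,"rz":0}]'

```text
time_s: 9.0
ee_pos: [514.3, -152.5, 287.8]
ee_rot: [180.0, -0.1, 179.0]
force: [0.5, -0.2, -0.2]
gripper_width: 45.9
gripper_force: 0.0
```

```bash
python3 - <<'E'
from m import *
np.set_printoptions(precision=3,suppress=True)
togo([513.3,-152.3,88],179.05)
np.set_printoptions(precision=1,suppress=True)
F={c:avg(c,3) for c in("side","top")}; pickle.dump(F,open("F3.pkl","wb"))
for c in F:
    f=F[c]; P=cloud(f); H,S,V=cols(f); X,Y,Z=P[...,0],P[...,1],P[...,2]; ok=f["z_map"]>0
    near=ok&(X>400)&(X<700)&(Y>100)&(Y<420)
    r=near&((H<8)|(H>172))&(S>120)&(V>80)&(Z>200)
    t=r&(Z>np.sort(Z[r])[-12]-4); print(c,P[t].mean(0),yaw(P[t]))
    print([ (np.round(d["point"],1),round(d["p"],2)) for d in landmark_of(c,"camera")[:2]])
a=np.zeros((560,800,3),np.uint8)
a[:,:400]=cv2.resize(F["side"]["img"][140:280,180:280],(400,560),interpolation=2)
a[:300,400:]=cv2.resize(F["side"]["img"][220:370,250:450],(400,300),interpolation=2)
a[300:540,400:]=cv2.resize(F["top"]["img"][210:290,165:298],(400,240),interpolation=2)
cv2.imwrite("pics/a1.png",a[:,:,::-1])
E
```

```text
t 9.0 pos [ 514.3 -152.5  287.8] rot [179.95  -0.05 179.  ] F [ 0.5 -0.2 -0.2] w 45.9 
 shift before turn [  0.8  -0.  199.8] shift after turn [  1.    0.1 199.8] rotvec [ 0.001 -0.001 -0.001]
side [492.8 267.9 230.9] (array([492.4, 268. ]), array([12.2, 13.5]), 22.23)
[(array([241.2, 180.5]), 0.81)]
top [496.5 272.6 230.9] (array([495.9, 273.1]), array([11.5, 16. ]), 18.49)
[(array([200.6, 245.3]), 0.63)]
```

View pics/a1.png

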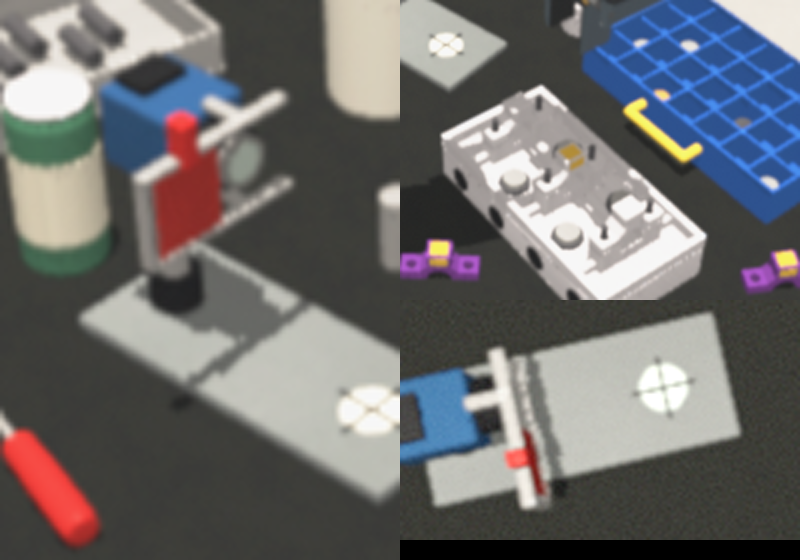

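The shutter is fully open: the tab is at the robot-side end of the rails (side crop 180,130) and the lens glass shows. The yellow cap is still on its studs. I'll go down onto it now.

Request:
move_arm --plan '[{"x":0,"y":1,"z":45,"rx":0,"ry":0,"rz":0},{"x":0,"y":0,"z":45,"rx":0,"ry":0,"rz":0},{"x":0,"y":0,"z":45,"rx":0,"ry":0,"rz":0},{"x":0,"y":0,"z":30,"rx":0,"ry":0,"rz":0},{"x":0,"y":0,"z":18,"rx":0,"ry":0,"rz":0},{"x":0,"y":0,"z":10,"rx":0,"ry":0,"rz":0},{"x":0,"y":0,"z":6,"rx":0,"ry":0,"rz":0},{"x":0,"y":0,"z":0,"rx":0,"ry":0,"rz":0}]'

```text
time_s: 10.2
ee_pos: [515.2, -149.8, 89.0]
ee_rot: [180.0, 0.0, 179.0]
force: [-0.4, -0.4, 0.6]
gripper_width: 45.5
gripper_force: 0.0
```

Request:
move_arm --plan '[{"x":0,"y":0,"z":0,"rx":0,"ry":0,"rz":0},{"x":0,"y":0,"z":0,"rx":0,"ry":0,"rz":0},{"x":0,"y":0,"z":0,"rx":0,"ry":0,"rz":0},{"x":0,"y":0,"z":0,"rx":0,"ry":0,"rz":0},{"x":0,"y":0,"z":0,"rx":0,"ry":0,"rz":0},{"x":0,"y":0,"z":0,"rx":0,"ry":0,"rz":0}]' --grip 0 --squeeze 25

```text
time_s: 10.8
ee_pos: [515.7, -152.0, 90.1]
ee_rot: [-179.8, 0.1, 179.0]
force: [-0.6, -5.3, 3.0]
gripper_width: 24.2
gripper_force: 25.0
```

Request:
move_arm --plan '[{"x":0,"y":-1,"z":0,"rx":0,"ry":0,"rz":0},{"x":0,"y":0,"z":-3,"rx":0,"ry":0,"rz":0},{"x":0,"y":0,"z":-6,"rx":0,"ry":0,"rz":0},{"x":0,"y":0,"z":-8,"rx":0,"ry":0,"rz":0},{"x":0,"y":0,"z":-8,"rx":0,"ry":0,"rz":0},{"x":0,"y":0,"z":-10,"rx":0,"ry":0,"rz":0},{"x":0,"y":0,"z":-25,"rx":0,"ry":0,"rz":0},{"x":0,"y":0,"z":-40,"rx":0,"ry":0,"rz":0},{"x":0,"y":0,"z":-45,"rx":0,"ry":0,"rz":0},{"x":0,"y":0,"z":0,"rx":0,"ry":0,"rz":0}]'

```text
time_s: 11.8
ee_pos: [518.0, -151.3, 240.3]
ee_rot: [-179.9, 0.7, 179.0]
force: [1.1, 0.4, -1.5]
gripper_width: 23.7
gripper_force: 25.0
```

```bash
python3 - <<'E'
from m import *
np.set_printoptions(precision=3,suppress=True)
togo([573.6,182.5,178.5],193.2)
np.set_printoptions(precision=1,suppress=True)
F={c:avg(c,2) for c in("side","top")}; pickle.dump(F,open("F4.pkl","wb"))
p=state()["ee_pos"]
for c in F:
    f=F[c]; P=cloud(f); H,S,V=cols(f); X,Y,Z=P[...,0],P[...,1],P[...,2]; ok=f["z_map"]>0
    m=ok&(abs(X-p[0])<60)&(abs(Y-p[1])<40)&(Z>p[2]-20)&(Z<p[2]+40)
    print(c,m.sum()); 
    m2=m&(Z<p[2]+2); print(yaw(P[m2]),P[m2].min(0),P[m2].max(0))
a=np.zeros((480,800,3),np.uint8)
a[:,:480]=cv2.resize(F["side"]["img"][200:360,250:410],(480,480),interpolation=2)
a[:320,480:]=cv2.resize(F["top"]["img"][200:320,315:435],(320,320),interpolation=2)
cv2.imwrite("pics/a2.png",a[:,:,::-1])
E
```

```text
t 11.8 pos [ 518.  -151.3  240.3] rot [-179.9     0.67  178.99] F [ 1.1  0.4 -1.5] w 23.7 
 shift before turn [-49.  334.8  61.8] shift after turn [-130.3  312.3   61.8] rotvec [-0.003  0.011 -0.248]
side 476
(array([ 511.1, -162. ]), array([21.2, 89.8]), 75.91) [ 469.2 -167.1  225.9] [ 557.2 -141.4  234.3]
top 56
(array([ 478. , -147.6]), array([23.6, 14.5]), 89.95) [ 470.7 -159.4  223.3] [ 485.3 -135.8  234.2]h.py:25: RuntimeWarning: All-NaN slice encountered
  f["z_map"]=np.nan_to_num(np.nanmedian(z,0)); return f
```

View pics/a2.png

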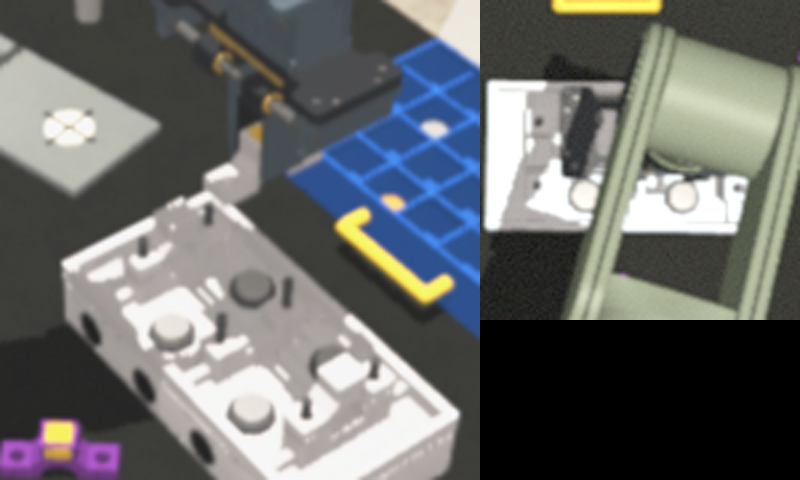

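The cap is off its studs and hanging level in the gripper; the two plain caps are still on theirs. I'll carry it to the focus.

Request:
move_arm --plan '[{"x":0,"y":0,"z":0,"rx":0,"ry":0,"rz":-0.083},{"x":0,"y":0,"z":0,"rx":0,"ry":0,"rz":-0.083},{"x":0,"y":0,"z":0,"rx":0,"ry":0,"rz":-0.082},{"x":-14,"y":32,"z":0,"rx":0,"ry":0,"rz":0},{"x":-14,"y":32,"z":0,"rx":0,"ry":0,"rz":0},{"x":-14,"y":32,"z":0,"rx":0,"ry":0,"rz":0},{"x":-14,"y":32,"z":0,"rx":0,"ry":0,"rz":0},{"x":-14,"y":32,"z":0,"rx":0,"ry":0,"rz":0},{"x":-14,"y":32,"z":0,"rx":0,"ry":0,"rz":0}]'

```text
time_s: 12.9
ee_pos: [551.8, 56.4, 231.7]
ee_rot: [179.9, -0.3, -166.8]
force: [0.8, -0.2, -2.1]
gripper_width: 23.7
gripper_force: 25.0
```

Request:
move_arm --plan '[{"x":-14,"y":32,"z":0,"rx":0,"ry":0,"rz":0},{"x":-14,"y":32,"z":0,"rx":0,"ry":0,"rz":0},{"x":-14,"y":32,"z":10,"rx":0,"ry":0,"rz":0},{"x":-4,"y":24,"z":20,"rx":0,"ry":0,"rz":0},{"x":0,"y":0,"z":20,"rx":0,"ry":0,"rz":0},{"x":0,"y":0,"z":10,"rx":0,"ry":0,"rz":0},{"x":0,"y":0,"z":0,"rx":0,"ry":0,"rz":0},{"x":0,"y":0,"z":0,"rx":0,"ry":0,"rz":0},{"x":0,"y":0,"z":0,"rx":0,"ry":0,"rz":0}]'

```text
time_s: 13.8
ee_pos: [571.0, 181.8, 174.9]
ee_rot: [180.0, 0.1, -166.9]
force: [-0.8, 0.2, -1.6]
gripper_width: 24.1
gripper_force: 25.0
```

```bash
python3 - <<'E'
from m import *
np.set_printoptions(precision=3,suppress=True)
togo([573.6,182.5,179.5],193.2)
np.set_printoptions(precision=1,suppress=True)
F={c:avg(c,3) for c in("side","top")}; pickle.dump(F,open("F5.pkl","wb"))
p=state()["ee_pos"]
u=np.array([-.974,-.228]);w=np.array([-.228,.974])
for c in F:
    f=F[c]; P=cloud(f); H,S,V=cols(f); X,Y,Z=P[...,0],P[...,1],P[...,2]; ok=f["z_map"]>0
    m=ok&(abs(X-p[0])<60)&(abs(Y-p[1])<40)&(Z>p[2]-22)&(Z<p[2]+3)
    Q=P[m]; a=(Q[:,:2]-p[:2])@u; b=(Q[:,:2]-p[:2])@w
    print(c,m.sum(),"len",a.min(),a.max(),"thick",b.min(),b.max(),"z",Q[:,2].min(),Q[:,2].max())
    for lab in("cap_yellow","cap_top"): print(lab,[(np.round(d["point"],1),round(d["p"],2)) for d in landmark_of(c,lab)[:6]])
a=np.zeros((560,800,3),np.uint8)
a[:,:480]=cv2.resize(F["side"]["img"][120:260,200:320],(480,560),interpolation=2)
a[:320,480:]=cv2.resize(F["top"]["img"][180:300,170:290],(320,320),interpolation=2)
cv2.imwrite("pics/a3.png",a[:,:,::-1])
E
```

```text
t 13.8 pos [571.  181.8 174.9] rot [ 179.99    0.1  -166.86] F [-0.8  0.2 -1.6] w 24.1 
 shift before turn [-2.7  0.  -4.6] shift after turn [-2.7  0.  -4.6] rotvec [ 0.     0.002 -0.001]
side 159 len -42.62408030623989 48.97751819495925 thick -18.674001293909484 19.526223711167933 z 160.31804731270287 177.35194290962596
cap_yellow [(array([270.8, 353.5]), 0.96), (array([390.7, 410.1]), 0.78), (array([269.6, 196.6]), 0.68), (array([440.9, 362.7]), 0.67), (array([287.8, 404.2]), 0.63), (array([280.9, 207.1]), 0.28)]
cap_top [(array([267.3, 345.3]), 0.74), (array([444.9, 345.2]), 0.66), (array([288. , 397.7]), 0.64), (array([268.1, 189.6]), 0.59), (array([396.2, 402.7]), 0.58)]
top 46 len 21.442379042697155 44.70766125144171 thick -1.3521113093442094 13.60323800214645 z 165.20539904617743 176.73090676863276
cap_yellow [(array([407.4, 330.3]), 0.7), (array([439., 212.]), 0.68), (array([360.8, 316.8]), 0.64), (array([459.2, 271.3]), 0.52), (array([245.5, 235.9]), 0.51)]
cap_top [(array([362.1, 319.7]), 0.77), (array([459.8, 270.9]), 0.7), (array([409.4, 330.6]), 0.62), (array([447.8, 206.6]), 0.55), (array([243. , 235.5]), 0.46)]h.py:25: RuntimeWarning: All-NaN slice encountered
  f["z_map"]=np.nan_to_num(np.nanmedian(z,0)); return f
```

View pics/a3.png

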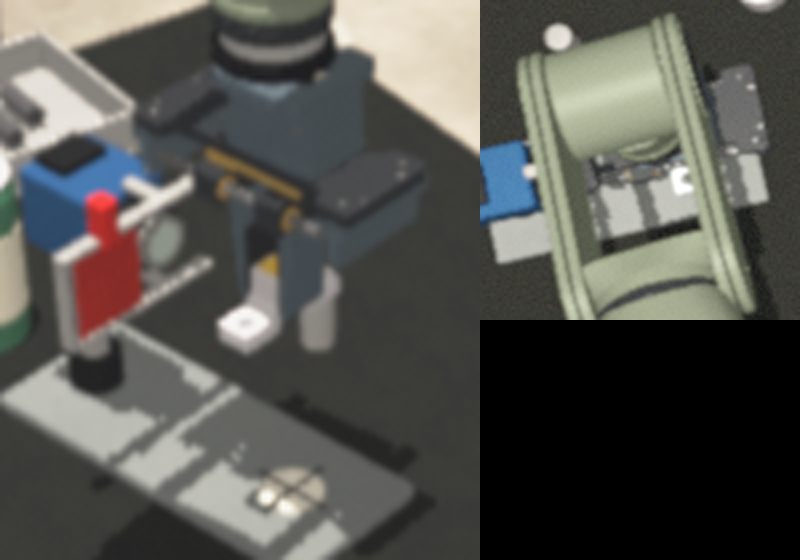

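The cap is in front of the lens, level, with its bore facing the glass. It's a few mm low and short, so I'll measure the ear-top height against the lens height.

```bash
python3 - <<'E'
from m import *
p=np.array([571.,181.8]);u=np.array([-.974,-.228]);w=np.array([-.228,.974])
F=pickle.load(open("F5.pkl","rb"))
for c in F:
    f=F[c]; P=cloud(f); ok=f["z_map"]>0; Z=P[...,2]; H,S,V=cols(f)
    A=(P[...,:2]-p)@u;B=(P[...,:2]-p)@w
    m=ok&(abs(A)>20)&(abs(A)<50)&(abs(B)<20)&(abs(Z-172)<16)&(S<50)
    q=np.c_[A[m],B[m],Z[m],V[m]]; q=q[q[:,2].argsort()][::-1]
    print(c,len(q),np.percentile(q[:,2],[5,25,50,75,90])); br=q[q[:,3]>200]; print(" bright",len(br),np.median(br,0), np.percentile(br[:,2],[10,25,50,75,90]) if len(br) else 0)
for k in("F3.pkl","F5.pkl"):
    f=pickle.load(open(k,"rb"))["side"]; P=cloud(f); H,S,V=cols(f)
    v,uu=np.mgrid[:480,:640]; ok=f["z_map"]>0
    r=np.array([573.6,183.2])-110*np.array([.228,-.974])
    A=(P[...,:2]-r)@u;B=(P[...,:2]-r)@w
    g=ok&(abs(B+3)<12)&(A<20)&(A>-40)&(P[...,2]>140)&(P[...,2]<197)
    print(k,g.sum(),P[g].mean(0),A[g].mean(),B[g].mean(),np.percentile(P[g][:,2],[2,50,98]),"px",uu[g].min(),uu[g].max(),v[g].min(),v[g].max())
f=pickle.load(open("F3.pkl","rb"))["side"]
print(f["img"][168:194,230:250].mean(2).astype(int))
print(cloud(f)[168:194,230:250,2].astype(int))
E
```

```text
side 159 [163.3 168.7 173.2 175.2 177.4]
 bright 69 [ 35.2   1.5 174.1 241. ] [170.  172.6 174.1 175.1 176.1]
top 48 [169.6 172.7 173.6 175.2 176.1]
 bright 47 [ 34.9   8.1 173.6 255. ] [171.2 172.7 173.6 175.3 176.1]
F3.pkl 136 [545.8 288.7 171. ] 3.054507558440784 -0.9435091733487688 [150.6 171.9 186.5] px 234 245 171 186
F5.pkl 138 [545.8 288.9 171.1] 2.9402773457011664 -0.7504380562441199 [151.1 172.5 187.3] px 234 245 171 186
[[105  94 102 124 155 184 209 222 226 222 222 227 224 217 197 159 124 100
   81  66]
 [ 86  68  61  71  98 136 181 218 232 233 230 224 205 176 143 108  82  69
   63  60]
 [ 71  60  53  59  95 152 201 222 230 227 212 182 152 121  93  73  63  60
   59  59]
 [ 64  66  87 116 153 200 221 223 219 198 160 122  96  78  67  62  59  60
   58  59]
 [ 88 118 153 189 208 218 217 202 177 144 109  82  63  56  58  59  59  59
   59  58]
 [148 189 210 220 218 201 178 158 133 109  94  85  74  63  59  59  58  58
   59  59]
 [196 220 221 217 196 159 138 140 121 104 100 101  96  87  77  65  59  58
   59  59]
 [207 216 201 176 142 116 130 148 124 107 113 122 118 109  96  79  64 
[... 3056 characters left out ...]
  -2 131
  136 135]
 [174 170 169 169 165 150 149 154 151 151 146   1  -2   1   0   0 133 133
  134 132]
 [170 170 165 163 162 133 133 135 134   0  -3   1  -1   0 131 135 135 138
  135 132]
 [166 164 161 161 161 138 135 134 134 135 133  -3 137 136 135 135 133 132
  132  -1]
 [166 160 159 157 156 132 134 131 134 137 135 134 135 133 135 136 132 134
    0   2]
 [162 158 156 156 153  -1  -1 132 134 136 132 135 135 134 135 129   0  -4
    0   0]
 [157 157 157 153 151   1   3   1 136 134 134 135 134 134 134  -3   2   0
   -1  -1]
 [156 151 149 146 145   3 135 137 136 134 135 135 132  -1  -2   1  -2  -1
    0   4]
 [150 152 146 147 142 143 135 133 134 134 132   1   1   0   0   0   2   1
    5  -1]]
```

Request:
move_arm --plan '[{"x":-2,"y":0.4,"z":-2.5,"rx":0,"ry":0,"rz":0},{"x":-1.9,"y":0.3,"z":-2.2,"rx":0,"ry":0,"rz":0},{"x":0,"y":0,"z":0,"rx":0,"ry":0,"rz":0},{"x":0,"y":0,"z":0,"rx":0,"ry":0,"rz":0},{"x":0,"y":0,"z":0,"rx":0,"ry":0,"rz":0},{"x":0,"y":0,"z":0,"rx":0,"ry":0,"rz":0}]'

```text
time_s: 14.9
ee_pos: [573.9, 183.8, 178.6]
ee_rot: [180.0, -0.0, -166.8]
force: [0.1, -0.2, -1.9]
gripper_width: 23.8
gripper_force: 25.0
```

```bash
python3 - <<'E'
from m import *
F={c:avg(c,3) for c in("side","top")}
togo([574.6,183.4,179.6],193.2)
p=np.array([573.6,183.2]);u=np.array([-.974,-.228]);w=np.array([-.228,.974])
for c in F:
    f=F[c]; P=cloud(f); ok=f["z_map"]>0; Z=P[...,2]; H,S,V=cols(f)
    A=(P[...,:2]-p)@u;B=(P[...,:2]-p)@w
    m=ok&(abs(A)<52)&(abs(A)>18)&(abs(B)<22)&(abs(Z-177)<14)&(S<50)&(V>200)
    for s in(1,-1):
        k=m&(A*s>0); 
        if k.sum()>8: print(c,s,k.sum(),"A",A[k].min(),A[k].max(),"B",B[k].min(),B[k].max(),"Z",np.percentile(Z[k],[25,50,75]))
E
```

```text
t 15.2 pos [574.  183.8 178.7] rot [ 180.     0.  -166.8] F [ 0.9 -0.3 -2.1] w 24.3 
 shift before turn [-0.5 -0.5 -0.9] shift after turn [-0.5 -0.5 -0.9] rotvec [ 0.  0. -0.]
side 1 69 A 21.890576734971717 46.90056083915799 B -13.154372054999314 13.214127860793923 Z [175.5 177.2 178.4]
top 1 44 A 22.267672737092283 44.65609469937609 B -0.3874179867827529 14.007201471323127 Z [175.8 177.3 178.8]h.py:25: RuntimeWarning: All-NaN slice encountered
  f["z_map"]=np.nan_to_num(np.nanmedian(z,0)); return f
```

Request:
move_arm --plan '[{"x":-0.5,"y":-0.4,"z":-1.2,"rx":0,"ry":0,"rz":0},{"x":0,"y":0,"z":0,"rx":0,"ry":0,"rz":0},{"x":0,"y":0,"z":0,"rx":0,"ry":0,"rz":0},{"x":0,"y":0,"z":0,"rx":0,"ry":0,"rz":0},{"x":0,"y":0,"z":0,"rx":0,"ry":0,"rz":0},{"x":0,"y":0,"z":0,"rx":0,"ry":0,"rz":0}]'

```text
time_s: 15.8
ee_pos: [574.6, 183.5, 179.8]
ee_rot: [180.0, -0.0, -166.8]
force: [0.4, -0.0, -2.3]
gripper_width: 24.2
gripper_force: 25.0
```

```bash
python3 -c "
from h import *
togo([574.6,183.4,179.9],193.2); print(job_done())"
```

```text
t 15.8 pos [574.6 183.5 179.8] rot [ 180.     -0.   -166.81] F [ 0.4 -0.  -2.3] w 24.2 
 shift before turn [-0.  -0.1 -0.1] shift after turn [-0.  -0.1 -0.1] rotvec [ 0. -0. -0.]
the job is handed in; nothing more can be done
None
```

I drew the shutter to its stop and handed the job in at 15.8 s, with the gripper holding the yellow cap level at the focus point in front of the lens. I estimate its position is good to 1–2 mm, and no verdict was returned.

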